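# Clear the model trimmer and set its water valve two turns open

### The arm

A 6-joint arm with a two-finger parallel gripper is mounted at the origin on a cart in front of the work surface, level with it; the furniture and walls round the work are solid. World frame = base frame: x ahead of the robot, y to its left, z up, the work surface at z = 0. Lengths are in mm, angles in degrees, forces in N, time in s.
With the tool pointing down it reaches from about 350 to 850 mm from the base axis. Payload 8.1 kg.
Tool frame: the origin (TCP) lies at the centre of the arm's flange, where the gripper is bolted on; the fingertips stand 173 mm ahead of it and the grasp point (between the pads) lies 155 mm ahead of it; z points along the fingers, y is the line along which they close (so a half turn about z gives the same grasp; the last joint's range is limited). The gripper opens to 85 mm and grips with 20 to 120 N. Pads are 22 mm wide; open, the fingers measure 114 mm over their backs; the gripper's body (76 mm by 85 mm) begins 54 mm behind the grasp point. The pads swing forward as they close: fully open they stand 13 mm farther back than shut.
Start: joints at [69.591, 7.471, 85.268, -0, 87.261, -4.893], TCP at [160.48, 578.146, 404.692] pointing down, gripper open.
Joint ranges: [-169.43, 169.43], [-51.17, 129.36], [1.28, 143.12], [-76.62, 256.62], [0, 156.53], [-152.29, 152.29]. Speed limits (degrees/s): [136.94, 136.94, 159.86, 180, 180, 180].

### API

Orientations are given as [roll, pitch, yaw] about the fixed x, y, z axes, in that order (R = Rz(yaw) Ry(pitch) Rx(roll)).
In Python, from bench import * gives the robot as it stands.
- The arm moves only by the shell command python3 -m jog 'ROWS' [FORCE]. ROWS is text: rows parted by semicolons, each of 7 numbers parted by spaces: the shift along the tool's x, y, z scaled (see below), then the turn, a rotation vector about the tool's x, y, z scaled (see below), then the closure, from -1 (fully open) to 1 (shut). In form: tx ty tz wx wy wz hand; .... A call has 1 to 5 rows; each row shifts and turns the commanded pose from where the row before left it, along the tool's axes as they then stand; what a row does not reach is not made up. The controller multiplies each number of a shift by 0.1 m and each number of a turn by 60 degrees. A row lasts 1/8 s, in which the tool goes at most 62.5 mm and 10.7 degrees, less where a joint would pass 70% of its speed; a pose out of reach is approached as far as the arm can. A call with a number of a shift or a turn outside -1 to 1 is refused whole. A call with a gripper value outside its range is refused whole. The fingers move at their own pace and stop on an object; FORCE is the grip in N (left out, the last holds). Time passes only in rows, so rows that do not move let the fingers close. It gives the time, the measured TCP pose, the force, the opening and the grip force at its end, in the units of the state.
- sense(): the state, without advancing time (a new reading comes with each control period).
- snapshot(name): name is "scene" or "side" or "wrist"; returns a dict with "img" (480x640x3 uint8, red, green, blue), "fx", "fy", "cx", "cy" (pixels), "extrinsics" (4x4, takes a point from camera to world coordinates). Camera axes: x right, y down, z forward; pixel columns grow to the right and rows downward; lengths in mm; the calibration is good to about 2 mm. The wrist camera is an equidistant fisheye: a pixel r from the principal point sees the ray r / f radians off the axis. A picture is of the moment at which its call begins. There is no depth.
- hand_in(): hands the job in; it is judged then, once.
The state is a dict: "time": time; "joint_pos": joint angles; "qd": joint speeds; "joint_efforts": joint torques, N m; "tool_pos": TCP position; "tcp_rot": TCP orientation; "ft_force": force on the tool from outside, world axes, zero at the start; "wrist_torque": the same for the moment, N m; "finger_gap": finger opening in mm; "grip_force": force on a finger pad.
Only numpy, scipy, OpenCV 4.12 (cv2) and the standard library are available. Lean on these libraries where they do the work, as an engineer would, in place of code of your own. Each camera call takes 0.05 s, during which the arm holds its last target. There are 200 camera calls.

### The job

Get the model trimmer ready for the next cast: first put the two loose stone offcuts that lie on its table into the grey scrap tub, so that they cannot wash into the drain. Then set the water valve by the revolving handle on its hand wheel: close it clockwise until it stops on its seat, then back it off by exactly two full turns. Finish while still gripping the handle there, because the gland nut will be tightened next and would drag the wheel round; leave the cast, the plaster bowl and the bottle where they stand.

Things in the scene. Friction and masses are not known exactly. Their poses are not given: they have to be found in the camera images.
- trimmer: light grey wet model trimmer, fixed: disc in a drum (184 mm across, 225 high with knobs), before it a bare-metal table, 141 (x) by 210 (y), top 90 above the bench, at x = -140 to 1 mm. Origin on the bench under the drum's front lip; x away from the operator, y to its left, z up. Valve at its right: wheel axis upright at x = -72, y = -215 mm.
- valve_axis (a point): point on the upright axis of the valve's hand wheel, 125 mm above the bench: mid-rim height when closed. Fixed to the trimmer. Bare-metal wheel, rim circle radius 42 mm, rim 12 mm thick, 96 mm over all, three spokes; its hub nut ends 10 mm above this point. The bronze body and steel gland nut below stay still.
- handle_grip (a point): mid-height of the black revolving handle, where to grip: an upright knob 19 mm in diameter, 46 mm tall, standing on the rim 42 mm from the wheel's axis. It spins freely on its pin, so it can be led round in a circle without turning the wrist. The point lies on the handle's axis, 20 mm below its top, 27 mm above the rim's top.
- valve_wheel (a joint): wheel angle in rad: 0 = closed, hard on its seat (a firm stop); grows anticlockwise seen from above (opening), 6.283 a turn, without wrapping, free up to 31; starts at 1.6 to 5.4. At a given angle the handle always stands in the same place round the wheel. Drags with 0.14 N m (4 N at the handle) and stays where left. Wheel and handle rise 1.5 mm per turn of opening.
- scrap_tub: open grey plastic tub for stone scrap, fixed on the bench to the left of the trimmer's table: outside 165 (x) by 145 (y) mm, 74 high, lip 178 by 158, walls 4.5 and floor about 5 mm thick, a few crumbs in it. Origin under its centre on the bench, z up.
- offcut_long: larger loose offcut of tan dental stone, irregular, about 46 (x) by 24 (y) by 25 mm high, its two sawn sides face +-y (grip it there, 24 mm apart); about 35 g. Origin at the centre of its underside. Starts on the trimmer's table.
- offcut_short: smaller loose offcut of tan dental stone, irregular, about 31 (x) by 27 (y) by 23 mm high, its two sawn sides face +-y (27 mm apart); about 26 g. Origin at the centre of its underside. Starts on the trimmer's table.
- cast_waiting: bystander: tan horseshoe-shaped stone cast, 63 by 70 by 28 mm, on the bench to the right. Origin at the centre of its underside.
- plaster_bowl: bystander: green rubber bowl, 105 mm across, 62 mm high, on the bench to the left. Origin at the centre of its underside.
- drop_bottle: bystander: white dropper bottle, 42 mm across, 100 mm high, on the bench at the right behind the valve. Origin at the centre of its underside.

How it is judged:
By the outcome, as a careful person would: the job done as asked, in the order asked, and still so for the second after the job is handed in, while the arm keeps its last pose, push and grip.
It also fails if it takes over 72 s, if anything falls off the work surface, if the arm or the gripper's body presses on something with over 40 N, if the wrist force passes 120 N, or if a joint passes its speed limit or range.

## Working session

There is one attempt and no reset: what is moved stays moved. The work goes in short steps, Python scripts to look and compute and a shell command to move; the robot and the scene stay as the last step left them, time stands still between calls to the robot, and variables do not carry over. Pictures are saved under pics/ and viewed, at most 10 in all, crops included, and the job is handed in when it is done.

```bash
mkdir -p pics; ls; python3 - <<'E'
from bench import *
import cv2,json
s=sense();print(s)
for n in("scene","side","wrist"):
    d=snapshot(n);cv2.imwrite(f"pics/{n}0.png",d["img"][:,:,::-1]);print(n,d["fx"],d["fy"],d["cx"],d["cy"],d["extrinsics"])
E
```

```text
pics
{'time': 0.0, 'joint_pos': array([ 6.95911169e+01,  7.51625318e+00,  8.53289158e+01, -7.84089825e-04,
        8.72640703e+01, -4.89179730e+00]), 'qd': array([ 0.07538779,  0.10218656, -0.12128259, -0.05288836, -0.03598015,
       -0.04118987]), 'joint_efforts': array([-3.49306843e-03, -5.69388449e+01, -5.00554776e+01, -4.63259057e-04,
        1.47710089e-02, -5.01028126e-05]), 'tool_pos': array([160.40160587, 577.9186063 , 403.63569383]), 'tcp_rot': array([-1.79891092e+02, -8.53502060e-03,  1.64482944e+02]), 'ft_force': array([0.28742706, 0.18071227, 0.06827944]), 'wrist_torque': array([0.01413512, 0.03144997, 0.01816392]), 'grip_force': 0.0, 'finger_gap': 85.3601828924049}
scene 448.54521485997134 448.54521485997134 315.1512521431297 240.9417507323579 [[ 7.58371560e-01 -3.82448399e-01  5.27831221e-01 -1.73181430e+02]
 [-6.51619807e-01 -4.24633058e-01  6.28552618e-01 -8.87726494e+02]
 [-1.62543574e-02 -8.20621708e-01 -5.71240586e-01  9.05728121e+02]
 [ 0.00000000e+00  0.00000000e+00  0.00000000e+00  1.00000000e+00]]
side 512.2489665009807 512.2489665009807 309.1346963796055 234.97766329280333 [[ 9.98068785e-01  4.21383375e-02 -4.56405704e-02  6.39349268e+02]
 [ 6.03622510e-02 -4.84431212e-01  8.72744407e-01 -1.23089561e+03]
 [ 1.46662816e-02 -8.73813917e-01 -4.86039235e-01  8.15178950e+02]
 [ 0.00000000e+00  0.00000000e+00  0.00000000e+00  1.00000000e+00]]
wrist 371.64829954431775 371.64829954431775 319.39791388915074 243.48768525870926 [[ 2.67563041e-01  9.21244466e-01  2.82344918e-01  8.78056851e+01]
 [ 9.63539415e-01 -2.55408017e-01 -7.97404600e-02  5.97744723e+02]
 [-1.34730180e-03  2.93386057e-01 -9.55993100e-01  3.72232411e+02]
 [ 0.00000000e+00  0.00000000e+00  0.00000000e+00  1.00000000e+00]]
```

View pics/scene0.png

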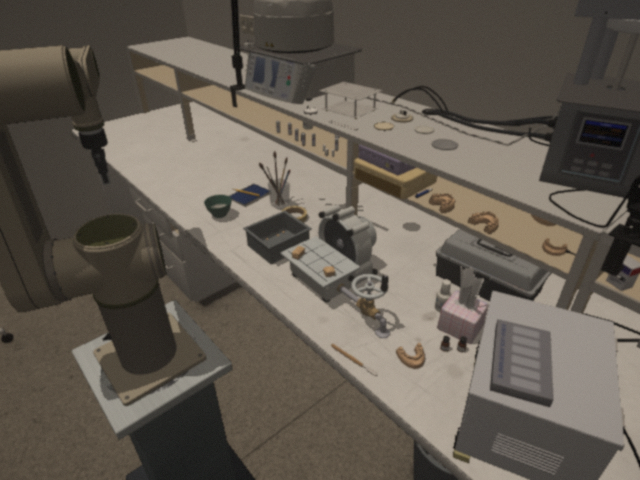

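View pics/side0.png

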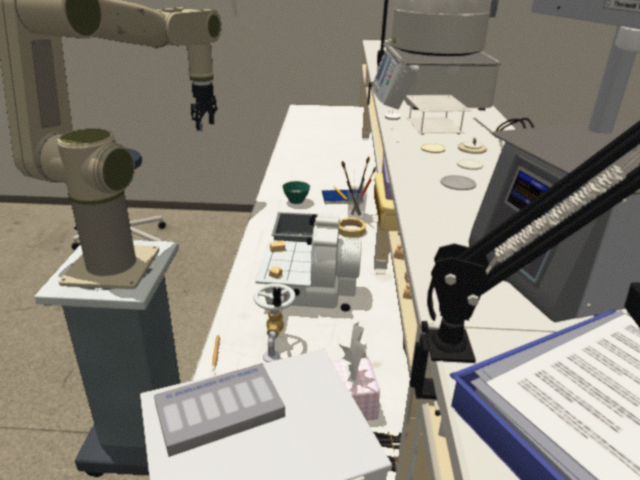

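The scene view shows the offcuts at about (299,253) and (329,270), the tub at (278,236) and the wheel at (369,285) with its black handle at (384,284). In the side view the offcuts are at (278,246) and (275,271), and the wheel is at (273,296). I'll enlarge both.

```bash
python3 - <<'E'
import cv2
a=cv2.imread("pics/scene0.png")[200:350,235:435];cv2.imwrite("pics/c1.png",cv2.resize(a,None,fx=4,fy=4,interpolation=2))
a=cv2.imread("pics/side0.png")[200:350,215:415];cv2.imwrite("pics/c2.png",cv2.resize(a,None,fx=4,fy=4,interpolation=2))
E
```

```text
(no output)
```

View pics/c1.png

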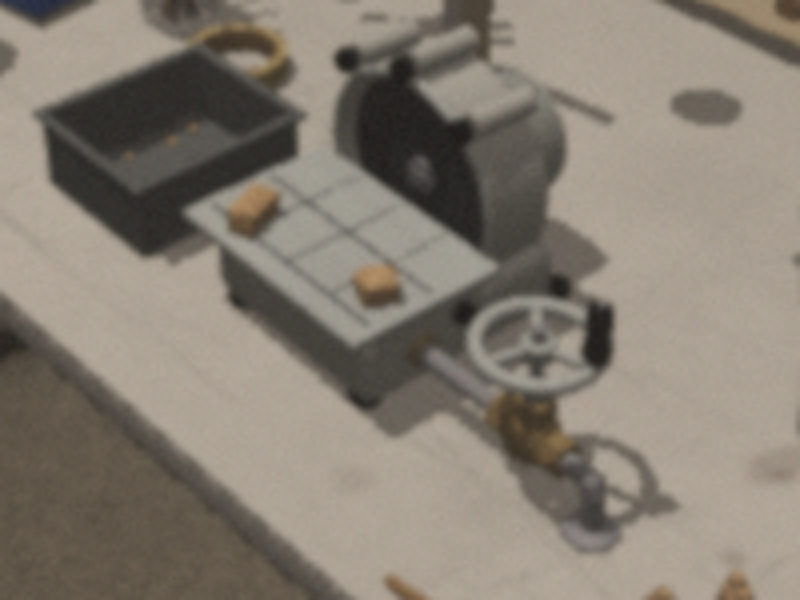

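View pics/c2.png

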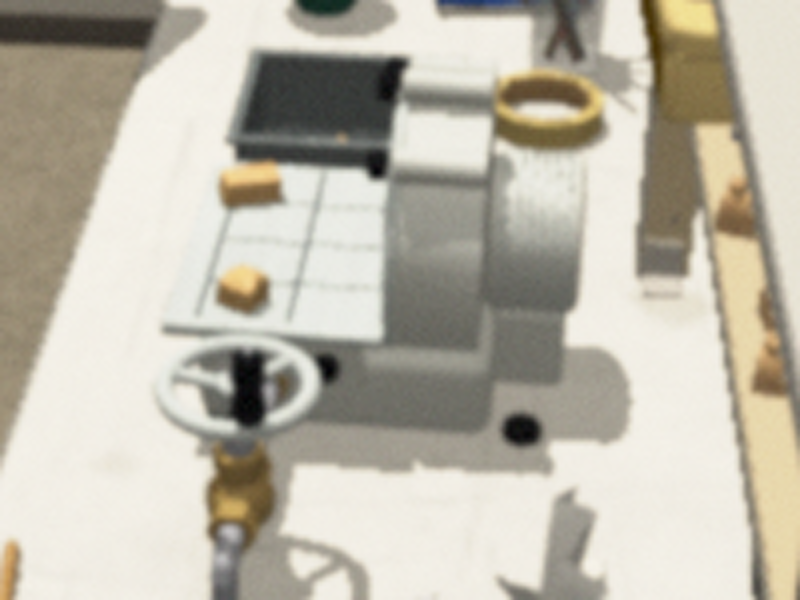

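Scene crop: table corners at (185,212), (358,347) and (497,268), offcuts at (254,208) and (377,284), handle from (600,308) to (598,362), wheel centre (540,345). The side crop shows the same things: offcuts at (250,184) and (243,289), wheel (240,386), handle (249,388).

```bash
cat > h.py <<'E'
import numpy as np
from scipy.optimize import least_squares
C={"scene":(448.545,315.151,240.942,np.array([[7.58371560e-01,-3.82448399e-01,5.27831221e-01,-1.73181430e+02],[-6.51619807e-01,-4.24633058e-01,6.28552618e-01,-8.87726494e+02],[-1.62543574e-02,-8.20621708e-01,-5.71240586e-01,9.05728121e+02]])),
"side":(512.249,309.135,234.978,np.array([[9.98068785e-01,4.21383375e-02,-4.56405704e-02,6.39349268e+02],[6.03622510e-02,-4.84431212e-01,8.72744407e-01,-1.23089561e+03],[1.46662816e-02,-8.73813917e-01,-4.86039235e-01,8.15178950e+02]]))}
O={"scene":(235,200),"side":(215,200)}
def full(c,p): return np.array(O[c])+np.array(p)/4
def proj(c,X):
    f,cx,cy,E=C[c];q=E[:,:3].T@(np.asarray(X)-E[:,3]);return np.array([cx+f*q[0]/q[2],cy+f*q[1]/q[2]])
def ray(c,p):
    f,cx,cy,E=C[c];return E[:,3],E[:,:3]@np.array([(p[0]-cx)/f,(p[1]-cy)/f,1])
def onz(c,p,z):
    o,d=ray(c,p);return o+d*(z-o[2])/d[2]
def tri(ps,pd):
    return least_squares(lambda X:np.r_[proj("scene",X)-ps,proj("side",X)-pd],[600,0,100])
E
python3 - <<'E'
from h import *
np.set_printoptions(precision=1,suppress=True)
F=full
pts={"long":((254,208),(250,184)),"short":((377,284),(243,289)),"wheel":((540,345),(240,386)),"handletop":((600,306),(249,352)),"handlemid":((599,335),(249,388))}
for k,(a,b) in pts.items():
    r=tri(F("scene",a),F("side",b));print(k,r.x,np.sqrt(2*r.cost))
obs=[("scene",(185,212),(-140,105,90)),("scene",(358,347),(-140,-105,90)),("scene",(497,268),(1,-105,90)),("side",(163,330),(-140,-105,90)),("side",(385,340),(1,-105,90)),("scene",(540,345),(-72,-215,126)),("side",(240,386),(-72,-215,126))]
def T(p,l):
    c,s=np.cos(p[2]),np.sin(p[2]);return np.array([p[0]+c*l[0]-s*l[1],p[1]+s*l[0]+c*l[1],l[2]])
r=least_squares(lambda p:np.concatenate([proj(c,T(p,l))-F(c,u) for c,u,l in obs]),[700,0,0])
print("trimmer",r.x[:2],np.degrees(r.x[2]),r.fun.reshape(-1,2)); print("axis",T(r.x,(-72,-215,125)))
for a in((38,113),(197,46),(303,114),(140,192)):print("tub sc",onz("scene",F("scene",a),74))
for a in((255,52),(233,145)):print("tub sd",onz("side",F("side",a),74))
E
```

```text
long [490.  -19.2 103.7] 1.079665474546234
short [ 500.  -146.4  100.9] 1.0929199047113616
wheel [ 515.3 -289.4  128.4] 0.49097254294528053
handletop [ 525.6 -327.9  179.4] 0.5625560249217267
handlemid [ 525.4 -329.5  156.6] 0.5069864480253712
trimmer [595.4 -76.6] -1.9882137382575205 [[-1.  -0.2]
 [-0.7  0.5]
 [ 1.6  0.1]
 [-0.2 -1.5]
 [ 0.4 -0.3]
 [ 0.1  0.9]
 [ 0.5  0.5]]
axis [ 516. -289.  125.]
tub sc [466.  245.5  74. ]
tub sc [633.5 242.1  74. ]
tub sc [632.3  93.3  74. ]
tub sc [462.9  93.8  74. ]
tub sd [463.5 236.8  74. ]
tub sd [464.4  83.1  74. ]
```

```bash
R="-.38 -.42 0 0 0 0 -1"
python3 -m jog '-.38 -.42 0 0 0 0 -1;-.38 -.42 0 0 0 0 -1;-.38 -.42 0 0 0 0 -1;-.38 -.42 0 0 0 0 -1;-.38 -.42 0 0 0 0 -1'
python3 -m jog '-.38 -.42 0 0 0 0 -1;-.38 -.42 0 0 0 0 -1;-.38 -.42 0 0 0 0 -1;-.38 -.42 0 0 0 0 -1;-.38 -.42 .2 0 0 0 -1'
python3 -m jog '-.38 -.42 .25 0 0 0 -1;-.38 -.42 .25 0 0 0 -1;-.38 -.42 0 0 0 0 -1;0 0 0 0 0 -.12 -1;0 0 0 0 0 -.12 -1'
python3 - <<'E'
from bench import *
import cv2,numpy as np
d=snapshot("wrist");np.save("w1.npy",d["extrinsics"]);cv2.imwrite("pics/w1.png",d["img"][:,:,::-1]);s=sense();print(s["time"],s["tool_pos"],s["tcp_rot"])
E
```

```text
time: 0.78
tool_pos: [287.7, 323.3, 404.5]
tcp_rot: [-180.0, 0.0, 164.5]
ft_force: [0.5, -0.3, 0.1]
finger_gap: 85.3
grip_force: 0.0
time: 1.4
tool_pos: [415.2, 70.0, 386.1]
tcp_rot: [179.9, 0.2, 164.5]
ft_force: [0.6, 0.2, -0.2]
finger_gap: 85.7
grip_force: 0.0
time: 2.02
tool_pos: [490.4, -81.1, 334.0]
tcp_rot: [180.0, -0.1, 179.0]
ft_force: [-0.0, 1.2, -0.7]
finger_gap: 85.5
grip_force: 0.0
2.075 [490.33924014 -80.66877639 334.10287127] [ 1.79979549e+02 -6.52038626e-02  1.79404168e+02]
```

View pics/w1.png

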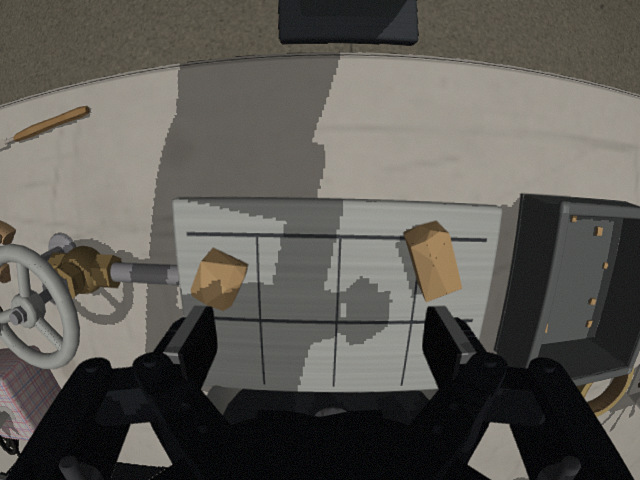

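The wrist view shows the long offcut with side edges (447,233)-(462,291) at the top and (404,238)-(424,300) at the bottom. The short one has edges (213,249)-(192,297) and (248,264)-(236,308). Both are turned away from the trimmer's axes.

```bash
cat >> h.py <<'E'
def wz(E,p,z,f=371.648,cx=319.398,cy=243.488):
    u=np.array(p,float)-[cx,cy];r=np.hypot(*u);t=r/f
    d=E[:3,:3]@np.r_[np.sin(t)*u/r,np.cos(t)];return E[:3,3]+d*(z-E[2,3])/d[2]
E
python3 - <<'E'
from h import *
np.set_printoptions(precision=1,suppress=True)
E=np.load("w1.npy")
for n,es in {"long":[((447,233),(462,291),115),((404,238),(424,300),90)],"short":[((213,249),(192,297),112),((248,264),(236,308),90)]}.items():
    for a,b,z in es:
        A,B=wz(E,a,z),wz(E,b,z);d=B-A;print(n,z,A,B,"mid",(A+B)/2,"yaw",np.degrees(np.arctan2(d[1],d[0])))
for p in((173,199),(502,206)):print(wz(E,p,90))
for n,p,z in(("long",(433,262),104),("short",(219,278),101)):print(n,wz(E,p,z))
for p in((520,193),(535,385)):print("tub",wz(E,p,74))
E
```

```text
long 115 [467.6 -11.2 115. ] [502.8   1.8 115. ] mid [485.2  -4.7 115. ] yaw 20.246995879190862
long 90 [477.4 -29.6  90. ] [519.7 -13.5  90. ] mid [498.6 -21.6  90. ] yaw 20.846578631364792
short 112 [ 475.5 -139.8  112. ] [ 505.  -156.5  112. ] mid [ 490.2 -148.1  112. ] yaw -29.475344023130315
short 90 [ 492.5 -125.2   90. ] [ 522.9 -135.9   90. ] mid [ 507.7 -130.5   90. ] yaw -19.386300208991493
[ 450.1 -169.8   90. ]
[457.2  35.1  90. ]
long [488.3 -14.4 104. ]
short [ 497.3 -141.5  101. ]
tub [451.   57.5  74. ]
tub [621. 110.  74.]
```

```bash
python3 -m jog '0 .4 0 0 0 0 -1;0 .25 .1 0 0 -.12 -1;0 0 .2 0 0 -.12 -1;0 0 .2 0 0 -.12 -1;0 0 .17 0 0 0 -1' 40
python3 - <<'E'
from bench import *
import cv2,numpy as np
d=snapshot("wrist");np.save("w2.npy",d["extrinsics"]);cv2.imwrite("pics/w2.png",d["img"][150:,100:540,::-1]);s=sense();print(s["time"],s["tool_pos"],s["tcp_rot"])
E
```

```text
time: 2.7
tool_pos: [491.4, -14.9, 266.7]
tcp_rot: [180.0, -0.0, -159.6]
ft_force: [-0.3, -0.1, -0.1]
finger_gap: 85.3
grip_force: 0.0
2.75 [490.54425873 -14.86995416 264.34415638] [ 179.90120304   -0.18493412 -159.7343092 ]
```

View pics/w2.png

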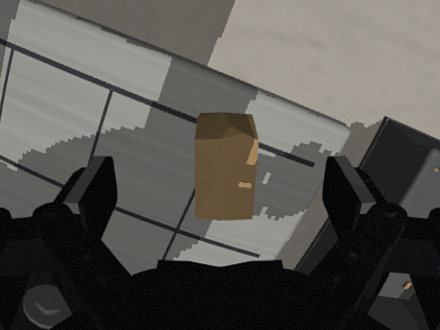

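The crop shows the long offcut at columns 195-258 with its sides parallel to the pads, centred between them at about 110 and 335. I'll close on it.

```bash
python3 -m jog '0 0 -.02 0 0 0 1;0 0 0 0 0 0 1;0 0 0 0 0 0 1;0 0 0 0 0 0 1;0 0 0 0 0 0 1' 40
python3 -m jog '0 0 0 0 0 0 1;0 0 0 0 0 0 1;0 0 -.3 0 0 0 1;0 0 -.3 0 0 0 1;0 0 0 0 0 0 1' 40
```

```text
time: 3.38
tool_pos: [492.2, -15.2, 270.7]
tcp_rot: [-179.9, 0.1, -159.5]
ft_force: [-0.1, -0.4, 5.3]
finger_gap: 22.9
grip_force: 40.6
time: 4.0
tool_pos: [492.6, -15.3, 332.4]
tcp_rot: [-179.9, 0.2, -159.5]
ft_force: [1.0, 0.0, -0.4]
finger_gap: 22.8
grip_force: 39.8
```

```bash
python3 -m jog '-.21 .4 0 0 0 0 1;-.21 .4 0 0 0 0 1;-.21 .4 0 0 0 0 1;-.21 .4 .1 0 0 0 1;0 0 .4 0 0 0 1'
python3 -m jog '0 0 .4 0 0 0 1;0 0 .35 0 0 0 1;0 0 0 0 0 0 1;0 0 0 0 0 0 0.1;0 0 0 0 0 0 0.1'
python3 -m jog '0 0 0 0 0 0 .1;0 0 -.4 0 0 0 .1;0 0 -.5 0 0 0 .1;0 0 -.4 0 0 0 -1;0 0 0 0 0 0 -1'
```

```text
time: 4.62
tool_pos: [515.3, 167.2, 280.7]
tcp_rot: [180.0, 0.3, -159.3]
ft_force: [-0.5, 0.7, -0.9]
finger_gap: 23.1
grip_force: 39.9
time: 5.25
tool_pos: [515.4, 164.3, 206.8]
tcp_rot: [-180.0, 0.2, -159.5]
ft_force: [-0.9, -0.5, 0.9]
finger_gap: 38.4
grip_force: 0.0
time: 5.88
tool_pos: [515.9, 164.5, 340.3]
tcp_rot: [-179.9, 0.5, -159.5]
ft_force: [0.1, 0.2, -1.4]
finger_gap: 73.5
grip_force: 0.0
```

```bash
python3 -m jog '.208 -.47 0 0 0 0 -1;.208 -.47 0 0 0 0 -1;.208 -.47 0 0 0 0 -1;.208 -.47 0 0 0 0 -1;.208 -.47 0 0 0 0 -1'
python3 -m jog '.208 -.47 0 0 0 0 -1;0 0 0 0 0 .152 -1;0 0 .1 0 0 .152 -1;0 0 .2 0 0 .152 -1;0 0 .2 0 0 .152 -1'
python3 -m jog '0 0 .2 0 0 .152 -1;0 0 0 0 0 0 -1'
python3 - <<'E'
from bench import *
import cv2,numpy as np
d=snapshot("wrist");cv2.imwrite("pics/w3.png",d["img"][150:,100:540,::-1]);s=sense();print(s["time"],s["tool_pos"],s["tcp_rot"])
E
```

```text
time: 6.5
tool_pos: [498.6, -93.9, 334.1]
tcp_rot: [180.0, -0.0, -159.5]
ft_force: [0.2, 0.3, 0.4]
finger_gap: 85.2
grip_force: 0.0
time: 7.12
tool_pos: [495.8, -143.7, 283.6]
tcp_rot: [180.0, -0.0, 163.7]
ft_force: [0.1, 0.5, -0.5]
finger_gap: 85.6
grip_force: 0.0
time: 7.38
tool_pos: [495.0, -143.2, 262.3]
tcp_rot: [-180.0, -0.3, 154.9]
ft_force: [-0.3, -0.5, 0.5]
finger_gap: 85.7
grip_force: 0.0
7.425 [ 495.57730097 -143.4536119   263.73107354] [-1.79991720e+02 -1.37383965e-01  1.55082855e+02]
```

View pics/w3.png

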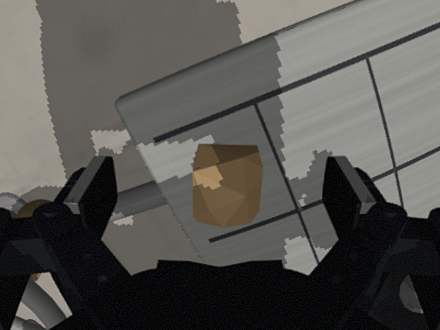

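The short offcut is at columns 193-262, square to the pads, and its centre at row 185 is about 5 mm further from the camera. I'll shift and close.

```bash
python3 -m jog '-.05 .01 -.06 0 0 0 -1;0 0 0 0 0 0 1;0 0 0 0 0 0 1;0 0 0 0 0 0 1;0 0 0 0 0 0 1' 40
python3 -m jog '0 0 0 0 0 0 1;0 0 0 0 0 0 1;0 0 -.3 0 0 0 1;0 0 -.4 0 0 0 1;0 0 0 0 0 0 1' 40
```

```text
time: 8.05
tool_pos: [501.2, -144.9, 271.0]
tcp_rot: [180.0, 0.0, 154.9]
ft_force: [0.5, 0.2, 1.6]
finger_gap: 25.5
grip_force: 40.0
time: 8.68
tool_pos: [502.2, -145.3, 344.3]
tcp_rot: [180.0, 0.4, 154.9]
ft_force: [0.5, -0.3, -0.8]
finger_gap: 25.5
grip_force: 39.7
```

```bash
python3 -m jog '.218 .467 -.1 0 0 0 1;.218 .467 0 0 0 0 1;.218 .467 0 0 0 0 1;.218 .467 0 0 0 0 1;.218 .467 0 0 0 0 1'
python3 -m jog '.218 .467 0 0 0 0 1;-.3 .135 .1 0 0 0 1;-.3 .135 .3 0 0 0 1;0 0 .5 0 0 0 1;0 0 .55 0 0 0 1'
python3 -m jog '0 0 0 0 0 0 1;0 0 0 0 0 0 .1;0 0 0 0 0 0 .1;0 0 0 0 0 0 .1;0 0 -.5 0 0 0 .1'
python3 -m jog '0 0 -.5 0 0 0 .1;0 0 -.5 0 0 0 .1;0 0 0 0 0 0 -1'
python3 - <<'E'
from bench import *
import cv2,numpy as np
d=snapshot("scene");e=snapshot("wrist");a=cv2.resize(d["img"][200:350,235:435],(640,480),interpolation=2)
cv2.imwrite("pics/s4.png",np.hstack([a[:,:400],e["img"][:,120:520]])[:,:,::-1])
E
```

```text
time: 9.3
tool_pos: [500.9, 114.4, 349.3]
tcp_rot: [-179.9, -0.1, 154.9]
ft_force: [0.5, -0.2, 1.3]
finger_gap: 26.0
grip_force: 39.7
time: 9.93
tool_pos: [567.3, 163.2, 203.4]
tcp_rot: [-180.0, -0.0, 154.9]
ft_force: [1.2, -0.3, -1.2]
finger_gap: 25.8
grip_force: 39.7
time: 10.55
tool_pos: [565.5, 162.9, 252.9]
tcp_rot: [-179.8, -0.3, 154.9]
ft_force: [1.2, 0.4, 0.3]
finger_gap: 38.2
grip_force: 0.0
time: 10.92
tool_pos: [569.1, 163.7, 363.3]
tcp_rot: [179.6, 0.6, 154.9]
ft_force: [-0.2, 0.0, -0.8]
finger_gap: 55.1
grip_force: 0.0
```

View pics/s4.png

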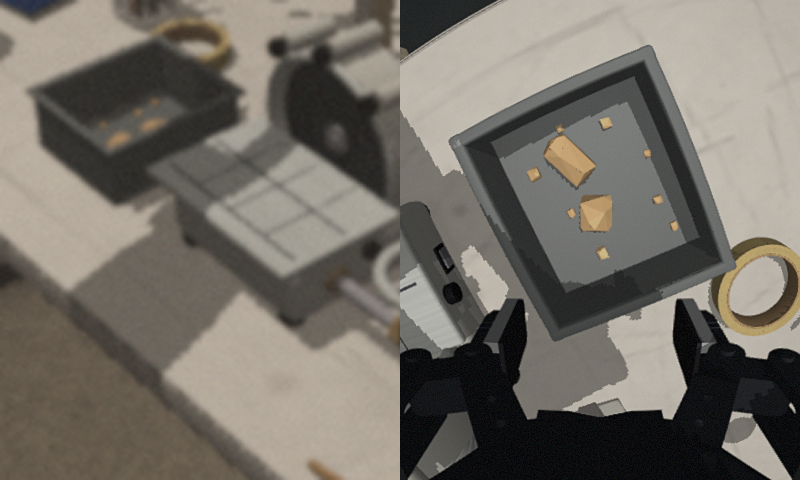

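Both offcuts lie in the tub, at wrist-picture positions (570,160) and (596,213), and the table is clear. Next is the valve.

```bash
python3 -m jog '.394 -.184 -.4 0 0 0 -1;-.231 -.495 0 0 0 0 -1;-.231 -.495 0 0 0 0 -1;-.231 -.495 0 0 0 0 -1;-.231 -.495 0 0 0 0 -1'
python3 -m jog '-.231 -.495 0 0 0 0 -1;-.231 -.495 0 0 0 0 -1;-.231 -.495 0 0 0 0 -1;-.231 -.495 0 0 0 0 -1;-.231 -.495 0 0 0 0 -1'
python3 -m jog '0 0 0 0 0 .155 -1;0 0 0 0 0 .155 -1;0 0 0 0 0 .155 -1;0 0 0 0 0 .155 -1;0 0 0 0 0 .155 -1'
python3 -m jog '0 0 0 0 0 .155 -1;0 0 .1 0 0 .155 -1;0 0 0 0 0 0 -1'
python3 - <<'E'
from bench import *
import cv2,numpy as np
d=snapshot("wrist");np.save("w5.npy",d["extrinsics"]);cv2.imwrite("pics/w5.png",d["img"][:,:,::-1]);s=sense();print(s["time"],s["tool_pos"],s["tcp_rot"])
E
```

```text
time: 11.65
tool_pos: [522.8, -56.6, 394.1]
tcp_rot: [-180.0, -0.1, 154.9]
ft_force: [1.1, 0.1, -0.6]
finger_gap: 85.2
grip_force: 0.0
time: 12.28
tool_pos: [522.4, -329.8, 393.8]
tcp_rot: [180.0, -0.2, 154.9]
ft_force: [1.3, -0.6, 0.2]
finger_gap: 85.5
grip_force: 0.0
time: 12.9
tool_pos: [522.7, -328.0, 393.6]
tcp_rot: [-179.9, -0.2, 108.1]
ft_force: [-0.6, 0.3, 0.8]
finger_gap: 85.7
grip_force: 0.0
time: 13.28
tool_pos: [522.5, -327.8, 383.0]
tcp_rot: [-179.8, -0.2, 89.8]
ft_force: [-0.1, 0.0, -0.3]
finger_gap: 85.3
grip_force: 0.0
13.325 [ 522.68401123 -327.93213447  383.9016708 ] [-1.79852807e+02 -1.12521541e-01  8.99903411e+01]
```

View pics/w5.png

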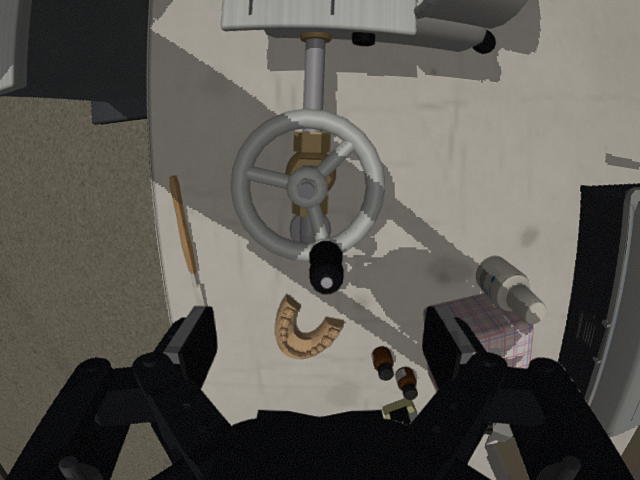

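The wrist view has the handle top at (327,282), the hub nut at (308,184), and the rim spanning columns 231-384 and rows 109-260.

```bash
python3 - <<'E'
from h import *
np.set_printoptions(precision=1,suppress=True)
E=np.load("w5.npy")
print("top",wz(E,(327,282),179),"base",wz(E,(324,250),160),"hub",wz(E,(308,184),136))
for p in((231,183),(384,180),(309,109),(309,260)):print(wz(E,p,127))
E
```

```text
top [ 525.2 -325.8  179. ] base [ 523.8 -315.   160. ] hub [ 514.7 -282.3  136. ]
[ 466.6 -282.1  127. ]
[ 560.8 -280.8  127. ]
[ 515.3 -237.9  127. ]
[ 514.5 -332.4  127. ]
```

```bash
python3 -m jog '0 .025 .3 0 0 0 -1;0 0 .3 0 0 0 -1;0 0 .1 0 0 0 -1;0 0 0 0 0 0 1;0 0 0 0 0 0 1' 50
python3 -m jog '0 0 0 0 0 0 1;0 0 0 0 0 0 1;0 0 0 0 0 0 1;0 0 0 0 0 0 1;0 0 0 0 0 0 1' 50
```

```text
time: 13.95
tool_pos: [526.0, -328.6, 317.4]
tcp_rot: [179.9, 0.1, 89.8]
ft_force: [0.6, -0.7, 0.5]
finger_gap: 51.4
grip_force: 0.0
time: 14.58
tool_pos: [525.7, -328.5, 316.8]
tcp_rot: [179.9, 0.1, 89.8]
ft_force: [-2.2, 1.0, 5.6]
finger_gap: 18.0
grip_force: 48.7
```

```bash
python3 - <<'E'
import numpy as np
P=lambda a:42*np.array([np.cos(np.radians(a)),np.sin(np.radians(a))])
for k in range(18):
    a=-76-20*k;d=P(a-20)-P(a);print(a,a-20,"%.3f %.3f"%(d[1]/100,d[0]/100),"pos",(P(a-20)+[515,-287]).round(1))
E
```

```text
-76 -96 -0.010 -0.146 pos [ 510.6 -328.8]
-96 -116 0.040 -0.140 pos [ 496.6 -324.7]
-116 -136 0.086 -0.118 pos [ 484.8 -316.2]
-136 -156 0.121 -0.082 pos [ 476.6 -304.1]
-156 -176 0.142 -0.035 pos [ 473.1 -289.9]
-176 -196 0.145 0.015 pos [ 474.6 -275.4]
-196 -216 0.131 0.064 pos [ 481.  -262.3]
-216 -236 0.101 0.105 pos [ 491.5 -252.2]
-236 -256 0.059 0.133 pos [ 504.8 -246.2]
-256 -276 0.010 0.146 pos [ 519.4 -245.2]
-276 -296 -0.040 0.140 pos [ 533.4 -249.3]
-296 -316 -0.086 0.118 pos [ 545.2 -257.8]
-316 -336 -0.121 0.082 pos [ 553.4 -269.9]
-336 -356 -0.142 0.035 pos [ 556.9 -284.1]
-356 -376 -0.145 -0.015 pos [ 555.4 -298.6]
-376 -396 -0.131 -0.064 pos [ 549.  -311.7]
-396 -416 -0.101 -0.105 pos [ 538.5 -321.8]
-416 -436 -0.059 -0.133 pos [ 525.2 -327.8]
```

```bash
python3 -m jog '-.01 -.146 0 0 0 0 1;.04 -.14 0 0 0 0 1' 
python3 -m jog '.086 -.118 0 0 0 0 1;.121 -.082 0 0 0 0 1'
```

```text
time: 14.82
tool_pos: [497.4, -326.3, 317.1]
tcp_rot: [179.8, 0.2, 89.8]
ft_force: [3.2, -4.2, 0.3]
finger_gap: 17.5
grip_force: 48.8
time: 15.08
tool_pos: [476.4, -305.9, 316.9]
tcp_rot: [180.0, 0.3, 89.7]
ft_force: [-1.3, -5.5, 2.2]
finger_gap: 17.5
grip_force: 49.0
```

```bash
python3 -m jog '.142 -.035 0 0 0 0 1' | egrep 'pos|ft'
python3 -m jog '.145 .015 0 0 0 0 1'| egrep 'pos|ft'
```

```text
tool_pos: [472.6, -291.5, 316.7]
ft_force: [-3.9, -5.6, 4.8]
tool_pos: [474.0, -276.4, 316.6]
ft_force: [-5.2, -3.5, 5.9]
```

```bash
python3 -m jog '.068 .026 0 0 0 0 1' | egrep 'pos|ft'
python3 -m jog '.063 .038 0 0 0 0 1'| egrep 'pos|ft'
python3 -m jog '.055 .048 0 0 0 0 1'| egrep 'pos|ft'
```

```text
tool_pos: [477.1, -268.9, 316.5]
ft_force: [-6.9, 0.3, 6.5]
tool_pos: [481.0, -262.6, 316.4]
ft_force: [-6.7, -0.2, 7.3]
tool_pos: [486.0, -257.1, 316.3]
ft_force: [-5.3, -0.1, 7.2]
```

```bash
python3 -m jog '.046 .057 0 0 0 0 1'| egrep 'pos|ft'
python3 -m jog '.036 .064 0 0 0 0 1'| egrep 'pos|ft'
```

```text
tool_pos: [491.9, -252.5, 316.3]
ft_force: [-3.3, 0.1, 5.3]
tool_pos: [498.5, -249.0, 316.3]
ft_force: [-3.7, -3.0, 4.3]
```

```bash
python3 -m jog '.024 .069 0 0 0 0 1'| egrep 'pos|ft'
python3 -m jog '.0115 .072 0 0 0 0 1'| egrep 'pos|ft'
```

```text
tool_pos: [505.6, -246.7, 316.2]
ft_force: [-2.5, -2.3, 3.7]
tool_pos: [513.0, -245.7, 316.1]
ft_force: [-4.5, -3.7, 3.6]
```

```bash
python3 -m jog '-.001 .073 0 0 0 0 1'| egrep 'pos|ft'
python3 -m jog '-.014 .072 0 0 0 0 1'| egrep 'pos|ft'
```

```text
tool_pos: [520.3, -246.0, 316.0]
ft_force: [-4.3, -5.3, 4.3]
tool_pos: [527.4, -247.6, 315.8]
ft_force: [-5.1, -4.9, 4.9]
```

```bash
python3 -m jog '-.026 .068 0 0 0 0 1'| egrep 'pos|ft'
python3 -m jog '-.038 .063 0 0 0 0 1'| egrep 'pos|ft'
```

```text
tool_pos: [534.1, -250.4, 315.8]
ft_force: [-7.6, -5.2, 4.9]
tool_pos: [540.2, -254.2, 315.7]
ft_force: [-8.2, -5.2, 6.1]
```

```bash
python3 -m jog '-.048 .055 0 0 0 0 1'| egrep 'pos|ft'
python3 -m jog '-.057 .046 0 0 0 0 1'| egrep 'pos|ft'
```

```text
tool_pos: [545.5, -259.0, 315.6]
ft_force: [-9.2, -4.3, 6.4]
tool_pos: [549.9, -264.6, 315.5]
ft_force: [-10.3, -2.9, 7.2]
```

```bash
python3 -m jog '-.066 .026 0 0 0 0 1'| egrep 'pos|ft'
python3 -m jog '-.070 .020 0 0 0 0 1'| egrep 'pos|ft'
```

```text
tool_pos: [552.9, -270.8, 315.6]
ft_force: [-5.1, 1.8, 6.7]
tool_pos: [555.1, -277.4, 315.6]
ft_force: [-4.4, 2.8, 6.2]
```

```bash
python3 -m jog '-.072 .011 0 0 0 0 1'| egrep 'pos|ft'
python3 -m jog '-.073 -.001 0 0 0 0 1'| egrep 'pos|ft'
```

```text
tool_pos: [556.3, -284.4, 315.6]
ft_force: [-4.6, 3.0, 5.7]
tool_pos: [556.3, -291.5, 315.6]
ft_force: [-2.4, 10.8, 6.2]
```

```bash
python3 -m jog '0 0 0 0 0 0 1'| egrep 'pos|ft'
python3 -m jog '-.02 -.001 0 0 0 0 1'| egrep 'pos|ft'
python3 -m jog '-.02 -.001 0 0 0 0 1'| egrep 'pos|ft|time'
```

```text
tool_pos: [556.3, -291.2, 315.5]
ft_force: [-2.8, 6.2, 6.6]
tool_pos: [556.3, -292.2, 315.4]
ft_force: [-1.7, 13.9, 8.4]
time: 17.82
tool_pos: [556.3, -293.2, 315.3]
ft_force: [-2.8, 19.5, 10.0]
```

```bash
python3 -m jog '-.02 0 0 0 0 0 1'| egrep 'pos|ft|time'
python3 -m jog '-.02 0 0 0 0 0 1'| egrep 'pos|ft|time'
python3 -m jog '0 0 0 0 0 0 1'| egrep 'pos|ft|time'
```

```text
time: 17.95
tool_pos: [556.5, -294.2, 315.2]
ft_force: [-3.2, 24.8, 11.4]
time: 18.08
tool_pos: [556.5, -295.3, 315.0]
ft_force: [-3.0, 29.8, 13.2]
time: 18.2
tool_pos: [556.6, -295.1, 315.0]
ft_force: [-3.5, 27.2, 12.6]
```

```bash
python3 -m jog '.04 0 0 0 0 0 1'| egrep 'pos|ft'
python3 -m jog '.03 0 0 0 0 0 1'| egrep 'pos|ft'
python3 -m jog '.02 0 0 0 0 0 1'| egrep 'pos|ft'
python3 -m jog '0 0 0 0 0 0 1'| egrep 'pos|ft'
```

```text
tool_pos: [556.5, -292.6, 315.4]
ft_force: [-2.4, 11.2, 8.2]
tool_pos: [556.3, -291.1, 315.5]
ft_force: [-2.7, 4.4, 6.0]
tool_pos: [556.2, -290.2, 315.7]
ft_force: [-1.2, 0.4, 4.1]
tool_pos: [556.1, -290.5, 315.7]
ft_force: [-0.5, 4.1, 3.7]
```

The wheel is on its seat at TCP (556.2, -290.3) unloaded, after about 290° clockwise, which is within the range. Now two full turns anticlockwise.

```bash
python3 -m jog '.145 -.015 0 0 0 0 1;.131 -.064 0 0 0 0 1;.101 -.105 0 0 0 0 1;.059 -.133 -.005 0 0 0 1'| egrep 'pos|ft|gap'
python3 -m jog '.01 -.146 0 0 0 0 1;-.04 -.14 0 0 0 0 1;-.086 -.118 0 0 0 0 1;-.121 -.082 0 0 0 0 1;-.142 -.035 -.005 0 0 0 1'| egrep 'pos|ft|gap'
```

```text
tool_pos: [524.3, -247.0, 316.4]
ft_force: [2.3, -8.3, -3.0]
finger_gap: 17.4
tool_pos: [471.7, -285.1, 316.7]
ft_force: [10.7, 3.5, -1.2]
finger_gap: 17.1
```

```bash
python3 -m jog '-.145 .025 0 0 0 0 1;-.131 .064 0 0 0 0 1;-.101 .105 0 0 0 0 1;-.059 .133 -.005 0 0 0 1'| egrep 'pos|ft|gap'
python3 -m jog '-.01 .146 0 0 0 0 1;.04 .14 0 0 0 0 1;.086 .118 0 0 0 0 1;.121 .082 0 0 0 0 1;.142 .035 0 0 0 0 1'| egrep 'pos|ft|gap'
```

```text
tool_pos: [503.8, -329.5, 316.7]
ft_force: [-2.9, 6.5, 4.1]
finger_gap: 17.6
tool_pos: [556.4, -292.4, 317.2]
ft_force: [-4.8, -4.7, 4.0]
finger_gap: 17.7
```

```bash
python3 -m jog '.16 -.018 0 0 0 0 1;.131 -.064 0 0 0 0 1;.101 -.105 0 0 0 0 1;.059 -.133 -.005 0 0 0 1'| egrep 'pos|ft|gap'
python3 -m jog '.01 -.146 0 0 0 0 1;-.04 -.14 0 0 0 0 1;-.086 -.118 0 0 0 0 1;-.121 -.082 0 0 0 0 1;-.142 -.035 -.005 0 0 0 1'| egrep 'pos|ft|gap'
python3 -m jog '-.145 .02 0 0 0 0 1;-.131 .064 0 0 0 0 1;-.101 .105 0 0 0 0 1;-.059 .133 -.005 0 0 0 1'| egrep 'pos|ft|gap'
```

```text
tool_pos: [524.4, -246.6, 317.7]
ft_force: [1.6, -11.8, -2.6]
finger_gap: 17.7
tool_pos: [472.2, -283.4, 318.2]
ft_force: [6.6, 3.9, 2.0]
finger_gap: 17.7
tool_pos: [503.7, -328.8, 318.4]
ft_force: [-3.5, 1.6, 3.4]
finger_gap: 17.3
```

```bash
python3 -m jog '-.01 .146 0 0 0 0 1;.04 .14 0 0 0 0 1;.086 .118 0 0 0 0 1;.121 .082 0 0 0 0 1;.142 .035 0 0 0 0 1'| egrep 'pos|ft|gap'
python3 -m jog '0 0 0 0 0 0 1'| egrep 'time|pos|ft|gap'
```

```text
tool_pos: [556.7, -290.0, 318.6]
ft_force: [-7.3, -4.2, 5.3]
finger_gap: 17.5
time: 23.32
tool_pos: [556.7, -288.7, 318.6]
ft_force: [-3.0, 2.0, 5.9]
finger_gap: 18.1
```

```bash
python3 -m jog '0 0 0 0 0 0 1;0 0 0 0 0 0 1' 110| egrep 'time|pos|ft|gap|grip'
python3 - <<'E'
from bench import *
import numpy as np
P=[];F=[]
for i in range(6):
    snapshot("wrist") if i<5 else None
    s=sense();P.append(s["tool_pos"]);F.append(s["ft_force"])
print(np.round(P,1),np.mean(P,0),np.mean(F,0))
pts=np.array([(505.6,-246.7),(513,-245.7),(520.3,-246),(486,-257.1),(474,-276.4),(472.6,-291.5),(497.4,-326.3),(525.7,-328.5),(556.2,-290.3),(549.9,-264.6),(524.3,-247),(471.7,-285.1),(503.8,-329.5)])
a=np.c_[2*pts,np.ones(len(pts))];r=np.linalg.lstsq(a,(pts**2).sum(1),rcond=None)[0];c=r[:2];print(c,np.sqrt(r[2]+c@c))
ang=lambda p:np.degrees(np.arctan2(p[1]-c[1],p[0]-c[0]));print(ang((556.2,-290.3)),ang(np.mean(P,0)))
E
```

```text
time: 23.58
tool_pos: [556.6, -288.9, 318.7]
ft_force: [-3.8, 2.6, 6.6]
finger_gap: 16.5
grip_force: 107.1
[[ 556.6 -288.9  318.7]
 [ 556.6 -288.9  318.6]
 [ 556.6 -288.9  318.7]
 [ 556.6 -288.9  318.7]
 [ 556.6 -288.9  318.6]
 [ 556.6 -288.9  318.6]] [ 556.60506001 -288.90160526  318.65764077] [-2.94119158  2.28033152  7.32472448]
[ 514.37908603 -287.98699508] 42.22995521449422
-3.1656539072705034 -1.2408265656872564
```

```bash
python3 -m jog '-.02 0 0 0 0 0 1;0 0 0 0 0 0 1'| egrep 'time|pos|ft|gap|grip'
python3 - <<'E'
from bench import *
import cv2
d=snapshot("wrist");cv2.imwrite("pics/w6.png",d["img"][:,:,::-1])
E
```

```text
time: 24.08
tool_pos: [556.6, -290.9, 318.7]
ft_force: [-3.8, 3.1, 7.1]
finger_gap: 16.5
grip_force: 107.2
```

View pics/w6.png

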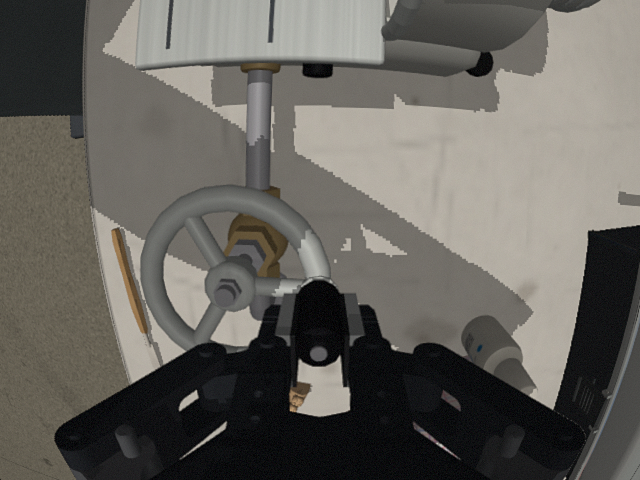

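The pads hold the handle at (320,320) with the handle back at its seat angle, two turns open. The cast's visible edge, near (298,395), hasn't been disturbed.

```bash
python3 -c "
from bench import *
print(hand_in())"
```

```text
the job is handed in; nothing more can be done
None
```

I put both offcuts in the scrap tub, closed the valve onto its seat, backed it off two full turns to within about 1° by my measurement, and handed in at about 24 s with the gripper still holding the handle at about 107 N.

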